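Load the compression cell in the bench screw press

ROBOT

A 6-joint arm with a two-finger parallel gripper is mounted at the origin on a cart in front of the work surface, level with it; the furniture and walls round the work are solid. World frame = base frame: x ahead of the robot, y to its left, z up, the work surface at z = 0. Lengths are in m, angles in rad, forces in N, time in s.
With the tool pointing down it reaches from about 0.4 to 0.825 m from the base axis. Payload 7 kg.
Tool frame: the origin (TCP) lies at the very end of the fingers, on their centre line; the grasp point (between the pads) lies 19 mm behind it; z points along the fingers, y is the line along which they close (so a half turn about z gives the same grasp; the last joint's range is limited). The gripper opens to 85 mm and grips with 20 to 120 N. Pads are 22 mm wide; open, the fingers measure 114 mm over their backs; the gripper's body (76 mm by 85 mm) begins 54 mm behind the grasp point. The pads swing forward as they close: fully open they stand 13 mm farther back than shut.
Start: joints at [-0.886, 0.359, 0.012, 0, -1.224, -0.288], TCP at [0.261, -0.623, 0.201] pointing down, gripper open.
Joint ranges: [-3.07, 3.07], [-1.43, 2.12], [-1.02, 1.25], [-3.03, 1.67], [-3.05, -0], [-3.03, 3.03]. Speed limits (rad/s): [2.39, 2.39, 3.01, 3.14, 3.14, 3.14].

INTERFACE

Orientations are given as a unit quaternion [x, y, z, w].
In Python, from station import sense, get_image, hand_in gives the robot as it stands.
- The arm moves only by the shell command python3 -m pendant FILE [OPENING], which reads ROWS from the file FILE. ROWS is a JSON list of rows, 1 to 10 of them, each an object with the fields trans (a list: dx, dy, dz in shares of the most that a row can go, 1 being 62.5 mm), rotvec (a list: a rotation vector rx, ry, rz in units of 0.25 rad); a field left out counts as zero; each row shifts and turns the commanded pose from where the row before left it, along the tool's axes as they then stand; what a row does not reach is not made up. A row lasts 1/8 s, in which the tool goes at most 0.0625 m and 0.188 rad, less where a joint would pass 70% of its speed; a pose out of reach is approached as far as the arm can. OPENING is the opening from 0.0 (shut) to 1.0 (fully open), set as the command begins (- or left out keeps the last). The fingers move at their own pace and stop on an object; the grip force is fixed at half the most. Time passes only in rows, so rows that do not move let the fingers close. It prints the time, the measured TCP pose, the force, the opening and the grip force at its end. Input that does not fit is refused with a message, and nothing moves.
- sense(): the state, without advancing time (a new reading comes with each control period).
- get_image(name): name is "side" or "top" or "wrist"; returns a dict with "frame" (384x512x3 uint8, red, green, blue), "fx", "fy", "cx", "cy" (pixels), "R" (3x3) and "t" (3): a world point X has camera coordinates R X + t. Camera axes: x right, y down, z forward; pixel columns grow to the right and rows downward; lengths in m; the calibration is good to about 2 mm. A picture is of the moment at which its call begins. There is no depth.
- hand_in(): hands the job in; it is judged then, once.
The state is a dict: "t": time; "q": joint angles; "joint_vel": joint speeds; "joint_torque": joint torques, N m; "eef_pos": TCP position; "ee_rot": TCP orientation; "wrist_force": force on the tool from outside, world axes, zero at the start; "ft_torque": the same for the moment, N m; "finger_gap": opening from 0.0 (shut) to 1.0 (fully open); "grasp_force": force on a finger pad.
Only numpy, scipy, OpenCV 4.12 (cv2) and the standard library are available. Lean on these libraries where they do the work, as an engineer would, in place of code of your own. Each camera call takes 0.05 s, during which the arm holds its last target. There are 200 camera calls.

TASK

Swing the folded grip of the press's handwheel fully out, wind the wheel clockwise until the spindle's spring pad bears on the cell's piston and the wheel stiffens to hand-tight (about 11 N at the grip, against about 2 N while it runs free); do not overtighten it. Then fold the grip back flat on the wheel and leave the press loaded; do not disturb the glassware and tools around it.

Things in the scene. Friction and masses are not known exactly. Their poses are not given: they have to be found in the camera images.
- press: Bench screw press, fixed to the worktop: grey base plate 130 x 180 x 22 mm, two steel columns, grey crosshead, top 190 mm up; a plain metal handwheel lies level on top. Origin at the centre of the base's underside, z up along the wheel's axis; the columns stand at its +y and -y.
- wheel: The handwheel; origin on its axis 18 mm below its upper face, x axis level towards the grip's pivot. Turning it takes about 2 N along the rim at the grip until the pad touches, after 1/2 to 1 1/2 turns: how many is not told, since the piston's height depends on the filling, so it must be felt. From there each further 10 degrees adds 10 N of press load, 2 N at the grip.
- wheel_centre (a point): Centre of the handwheel's flat upper face, on its vertical axis, 208 mm above the worktop; the wheel is 124 mm across and stays at this height as it turns. Clockwise seen from above lowers the spindle, 24 mm a turn; the screw holds by itself when let go.
- grip_pivot (a point): Hinge pin of the folding grip on the wheel's face, 48 mm from the wheel's axis and 14 mm above the face; turns with the wheel. The pin lies level, square to the line from the wheel's axis to this point. Its two lugs measure 28 mm along the pin and 16 mm along the radius and rise 19 mm above the face.
- grip_end (a point): Centre of the free end face of the grip, 73 mm from the pivot. The grip is a black bulb, 22 mm thick at 43 mm from the pivot, 16 mm thick 24 mm and 62 mm from it, that revolves freely on its rod. Folded, it lies level across the wheel's centre, pointing from the pivot to the axis and past it, its centre line 14 mm above the face; swung out, it stands upright over the pivot.
- grip (a joint): Angle of the grip: 0 rad folded flat on the wheel (stop), 1.57 rad standing upright (stop). Its hinge is stiff (0.05 N m) and stays where it is left. Pinched at its thickest with the closing line along the hinge pin, the bulb swivels between the pads but drags, so it lags the tool by a fifth; take it afresh half-way.
- cell: Compression cell standing in the press, fixed: clear cylinder 68 mm in diameter on a steel foot; the pad presses on the piston in its mouth. Origin at its underside's centre, 22 mm above the worktop. Each N of press load adds about 0.2 N at the grip. Hand-tight is 25 to 65 N of load, best 45 N: about 7 to 15, best 11 N at the grip. Over 100 N (20 N at the grip) harms it.
- beaker: Glass beaker, 56 mm in diameter, 69 mm high, a bystander; origin at the centre of its underside.
- jar: Closed sample jar with a white lid, 52 mm in diameter, 62 mm high, a bystander; origin at the centre of its underside.
- dish: Shallow clear dish, 66 mm in diameter, 13 mm high, a bystander; origin at the centre of its underside.
- tweezers: Steel tweezers 115 mm long lying on the worktop, a bystander; origin under their middle, long along y.

How it is judged:
On the way, in this order (a step that is already met when the one before it is completed fails the run):
1. the grip is swung out (over 1.35 rad) before the pad loads the cell (value of joint grip above 1.35 rad and contact force between cell and press below 2 N), for 0.2 s.
2. with the grip out (over 1.0 rad), the wheel is wound until the press load on the cell is 25 to 65 N (value of joint grip above 1 rad and contact force between cell and press between 25 and 65 N), for 0.3 s.
At the end, for the whole second after the job is handed in: The grip lies folded within 0.15 rad of flat on the wheel and the pad presses on the cell's piston with 25 to 65 N (value of joint grip below 0.15 rad and contact force between cell and press between 25 and 65 N); the robot touches nothing.
It fails at once if the cell is overloaded: press load over 100 N (contact force between cell and press above 100 N).
It fails at once if a bystander (beaker, jar, dish, tweezers) is moved more than 20 mm (distance of any of beaker, jar, dish, tweezers from where it was at the start of the episode above 0.02 m).
It also fails if it takes over 72 s, if anything falls off the work surface, if the arm or the gripper's body presses on something with over 40 N, if the wrist force passes 120 N, or if a joint passes its speed limit or range.

## Working session

There is one attempt and no reset: what is moved stays moved. The work goes in short steps, Python scripts to look and compute and a shell command to move; the robot and the scene stay as the last step left them, time stands still between calls to the robot, and variables do not carry over. Pictures are saved under pics/ and viewed, at most 10 in all, crops included, and the job is handed in when it is done.

```bash
mkdir -p pics; ls; python3 - <<'E'
from station import sense,get_image
import cv2
s=sense();print(s)
for n in ("top","side"):
    d=get_image(n);print(n,d['fx'],d['cx'],d['cy'],d['R'],d['t']);cv2.imwrite(f'pics/{n}0.png',d['frame'][:,:,::-1])
E
```

```text
pics
{'t': 0.0, 'q': array([-8.85869657e-01,  3.59371307e-01,  1.10689028e-02, -3.45903273e-04,
       -1.22407648e+00, -2.88108377e-01]), 'joint_vel': array([-0.00145232,  0.00091134,  0.00058784,  0.00245425, -0.00058802,
        0.00088158]), 'joint_torque': array([-6.00478670e-04, -5.83328676e+01,  2.93417823e+01,  6.93687782e+00,
       -6.08623872e-03, -8.21920665e-07]), 'eef_pos': array([ 0.26065654, -0.62208048,  0.20017892]), 'ee_rot': array([-1.97052128e-01,  9.80392680e-01,  7.75493671e-04, -2.26218067e-04]), 'wrist_force': array([-0.45624426,  0.15595373, -0.37568173]), 'ft_torque': array([-0.02619482, -0.00919044, -0.0398519 ]), 'grasp_force': 0.0, 'finger_gap': 1.0014929564346131}
top 386.4743609444058 257.2729297574376 192.36367481058343 [[-0.01512936 -0.99979056 -0.01378177]
 [-0.99579752  0.01631118 -0.090118  ]
 [ 0.09032392  0.01236042 -0.99583573]] [-0.24672548  0.53534205  0.9764073 ]
side 451.5784285387187 258.23537005303496 188.5868016899415 [[-0.99697766 -0.07755103  0.00462423]
 [-0.05353606  0.6426751  -0.76426606]
 [ 0.05629774 -0.76220375 -0.64488449]] [0.49865986 0.30078305 0.78216081]
```

```bash
python3 - <<'E'
import cv2
for n in ("top","side"):
    i=cv2.imread(f'pics/{n}0.png'); cv2.imwrite(f'pics/{n}0b.png',cv2.resize(i,(800,600),interpolation=cv2.INTER_CUBIC))
E
```

```text
(no output)
```

View pics/top0b.png

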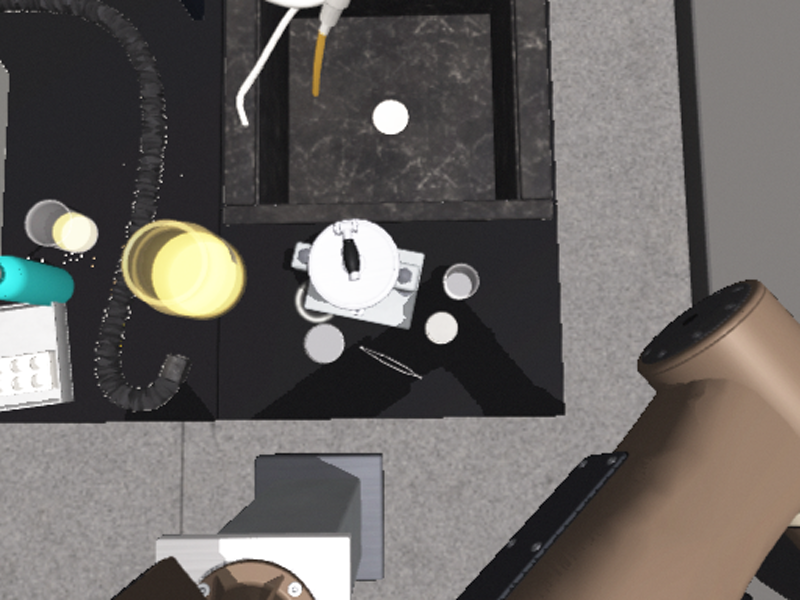

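View pics/side0b.png

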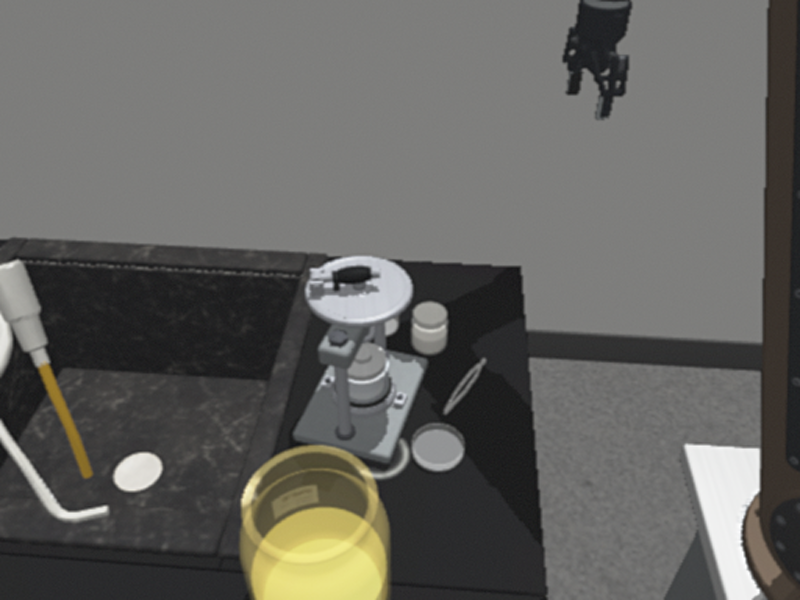

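The top view shows the wheel centred near (353,265) of the enlarged picture, its grip lugs at (346,227) on the far side and its grip pointing back to (352,280). The side view shows the wheel at (358,291), with the lugs at (322,278). Next, enlarged crops.

```bash
python3 - <<'E'
import cv2,numpy as np
a=cv2.imread('pics/top0.png')[130:210,180:280]; b=cv2.imread('pics/side0.png')[155:220,185:275]
a=cv2.resize(a,(800,640),interpolation=cv2.INTER_CUBIC)[:600]
cv2.imwrite('pics/ca.png',a)
b=cv2.resize(b,(720,520),interpolation=cv2.INTER_CUBIC); cv2.imwrite('pics/cb.png',b)
E
```

```text
(no output)
```

View pics/ca.png

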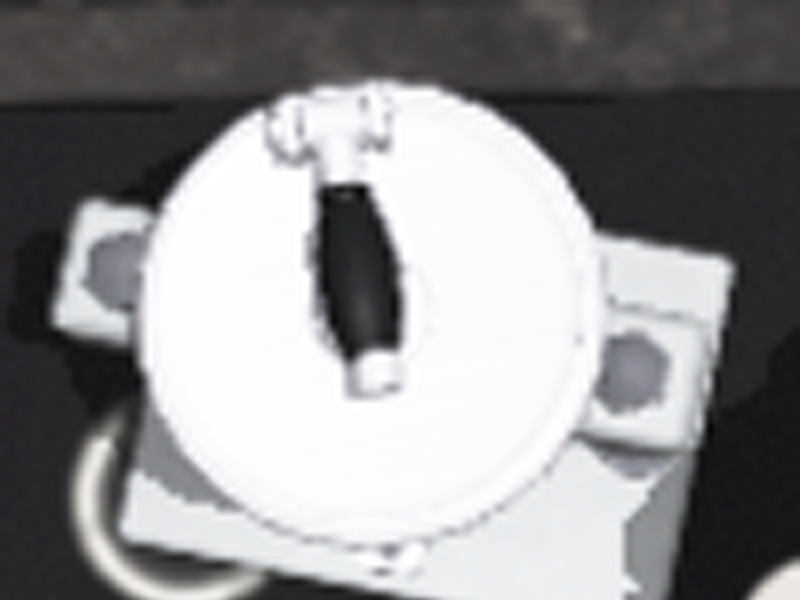

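View pics/cb.png

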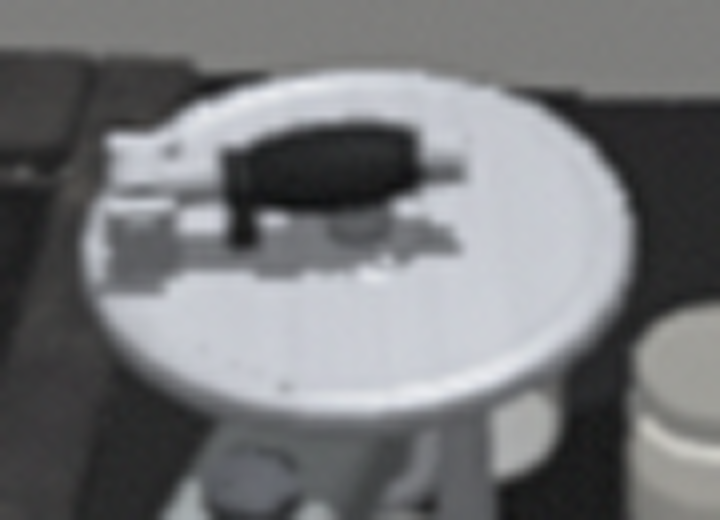

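The crop of the top view shows wheel edges at x 142–602 and y 83–547, the lugs centred at (333,122) and the grip end at (375,378). In the side crop the upper face is centred near (358,238) and the grip end is at (466,167).

```bash
cat > h.py <<'E'
import numpy as np
from station import sense,get_image
from scipy.spatial.transform import Rotation as Ro
def ray(d,u,v):
    c=-d['R'].T@d['t']; r=d['R'].T@np.array([(u-d['cx'])/d['fx'],(v-d['cy'])/d['fy'],1]); return c,r
def atz(d,u,v,z):
    c,r=ray(d,u,v); return c+r*(z-c[2])/r[2]
def proj(d,X):
    p=d['R']@np.asarray(X)+d['t']; return np.array([d['fx']*p[0]/p[2]+d['cx'],d['fy']*p[1]/p[2]+d['cy']])
def todo(pos,y=None,z=(0,0,-1)):
    "shift and rotvec in tool axes to reach pose"
    s=sense();R=Ro.from_quat(s['ee_rot']);sh=R.inv().apply(np.array(pos)-s['eef_pos'])
    z=np.array(z)/np.linalg.norm(z);y=np.array(y,float);y-=y@z*z;y/=np.linalg.norm(y)
    if (R.apply([0,1,0])@y)<0:y=-y
    T=Ro.from_matrix(np.c_[np.cross(y,z),y,z]); print('shift',sh.round(4),'rot',(R.inv()*T).as_rotvec().round(4),'q',s['q'].round(2),'F',s['wrist_force'].round(1))
E
python3 - <<'E'
from h import *
t=get_image('top');s=get_image('side')
f=lambda x,y:(180+x/8,130+y/8)
g=lambda x,y:(185+x/8,155+y/8)
c=atz(t,*f(372,315),.206);p=atz(t,*f(333,120),.223);e=atz(t,*f(375,378),.222)
print('centre',c,'piv',p,'end',e,'piv-c',np.hypot(*(p-c)[:2]),'end-piv',np.hypot(*(e-p)[:2]))
print('edge',[atz(t,*f(*q),.206) for q in((142,315),(602,315),(372,83),(372,547))])
print('side c',atz(s,*g(358,238),.208),'end',atz(s,*g(466,167),.222))
E
```

```text
centre [ 0.56477513 -0.19286574  0.206     ] piv [ 0.61377415 -0.18464139  0.223     ] end [ 0.54582136 -0.19498543  0.222     ] piv-c 0.04968445028450436 end-piv 0.0687355922622814
edge [array([ 0.56582708, -0.13174559,  0.206     ]), array([ 0.56372535, -0.25385935,  0.206     ]), array([ 0.62731149, -0.19336271,  0.206     ]), array([ 0.50308781, -0.19237553,  0.206     ])]
side c [ 0.56737559 -0.18424726  0.208     ] end [ 0.54355895 -0.19456086  0.222     ]
```

```bash
python3 - <<'E'
from h import *
u=np.array([.987,.158,0]);P=np.array([.6128,-.1846,.222]);n=(-.158,.987,0)
print(Ro.from_quat(sense()['ee_rot']).as_matrix().round(3))
G=P-.043*u;print(G)
todo([G[0],G[1],.30],n)
E
```

```text
[[-0.922 -0.386 -0.   ]
 [-0.386  0.922  0.001]
 [ 0.     0.001 -1.   ]]
[ 0.570359 -0.191394  0.222   ]
shift [-0.4521  0.2779 -0.0992] rot [ 1.00e-03 -2.00e-04  2.38e-01] q [-0.89  0.36  0.01 -0.   -1.22 -0.29] F [ 0.   0.5 -0.5]
```

The rows are not in the units I measure in: shifts go in shares of 62.5 mm and turns go in units of 0.25 rad. I convert before sending: -0.05 m is -0.8, 0.031 m is 0.496.

```bash
echo '[{"trans": [0, 0, -0.8]}, {"trans": [0, 0, -0.8]}, {"trans": [-0.8, 0.496, 0]}, {"trans": [-0.8, 0.496, 0]}, {"trans": [-0.8, 0.496, 0]}, {"trans": [-0.8, 0.496, 0]}, {"trans": [-0.8, 0.496, 0]}, {"trans": [-0.8, 0.496, 0]}, {"trans": [-0.8, 0.496, 0]}, {"trans": [-0.8, 0.496, 0]}]' > path.dat && python3 -m pendant path.dat 0.6
echo '[{"trans": [-0.832, 0.48, 0]}, {"rotvec": [0, 0, 0.476]}, {"rotvec": [0, 0, 0.476]}, {}, {}]' > path.dat && python3 -m pendant path.dat
python3 - <<'E'
from h import *
import cv2
todo([.5704,-.1914,.245],(-.158,.987,0))
d=get_image('wrist');cv2.imwrite('pics/w1.png',d['frame'][:,:,::-1])
P=np.array([.6128,-.1846,.222]);u=np.array([.987,.158,0])
for k in(0,.043,.073):print(proj(d,P-k*u))
print(proj(d,[.565,-.192,.208]))
E
```

```text
t: 1.45
eef_pos: [0.5347, -0.2374, 0.3012]
ee_rot: [-0.197, 0.98, -0.0, 0.0]
wrist_force: [1.0, -1.0, 0.5]
finger_gap: 0.603
grasp_force: 0.0
t: 2.08
eef_pos: [0.5702, -0.1916, 0.3011]
ee_rot: [-0.08, 0.997, 0.0, -0.0]
wrist_force: [-0.3, 0.8, -0.2]
finger_gap: 0.602
grasp_force: 0.0
shift [-0.0003  0.0001  0.0561] rot [ 0.0001 -0.      0.0024] q [ 0.    0.19  0.01 -0.   -1.39 -1.41] F [-0.3  0.8 -0.2]
[261.88652345 230.82823932]
[262.08465941 186.49098755]
[262.23497343 152.85493913]
[262.36309799 176.40773269]
```

View pics/w1.png

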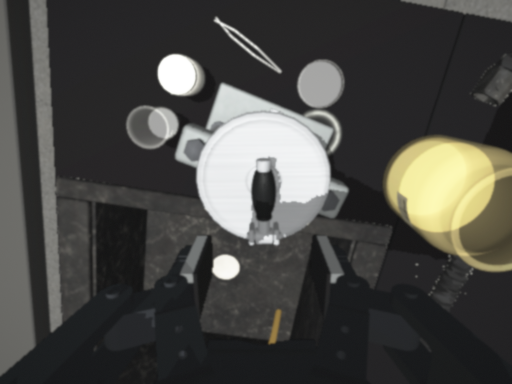

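The wrist view shows the grip exactly in line between the fingers: bulb at (263,193), lugs at (264,233), wheel centre at (263,176). All match the prediction, so I go down and pinch.

```bash
echo '[{"trans": [0, 0, 0.72]}, {"trans": [0, 0, 0.56]}, {"trans": [0, 0, 0.176]}, {}]' > path.dat && python3 -m pendant path.dat 0.6
echo '[{}, {}, {}, {}, {}]' > path.dat && python3 -m pendant path.dat 0
```

```text
t: 2.62
eef_pos: [0.5703, -0.1918, 0.2103]
ee_rot: [-0.08, 0.997, -0.0, -0.0]
wrist_force: [-0.3, 0.5, 1.0]
finger_gap: 0.601
grasp_force: 0.0
t: 3.25
eef_pos: [0.5703, -0.1915, 0.2102]
ee_rot: [-0.079, 0.997, 0.0, 0.0]
wrist_force: [-0.7, -0.7, 0.2]
finger_gap: -0.002
grasp_force: 0.0
```

```bash
python3 - <<'E'
from h import *
import cv2
d=get_image('wrist')['frame'][120:300,140:380];s=get_image('side')['frame'][110:230,170:330]
cv2.imwrite('pics/m2.png',np.vstack([cv2.resize(d,(400,300),interpolation=2),cv2.resize(s,(400,300),interpolation=2)])[:,:,::-1])
E
```

```text
(no output)
```

View pics/m2.png

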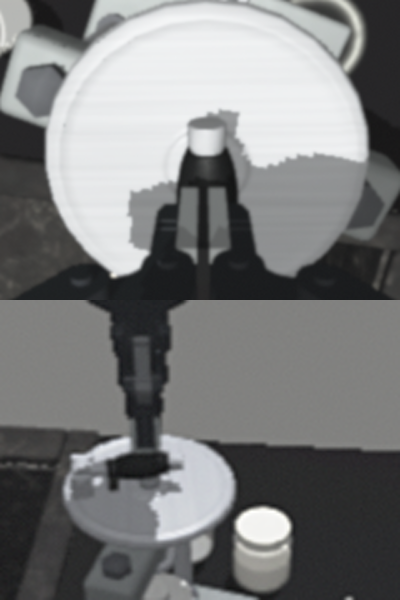

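The wrist crop shows the fingers shut above and behind the bulb, and the side crop shows the tips ending about at the bulb's upper edge, near pixel (228,171). I'll compare that with the projected TCP.

```bash
python3 - <<'E'
from h import *
import cv2
s=get_image('side');e=sense()['eef_pos']
for z in(0,.01,.02,.03):print(z,proj(s,e+[0,0,z]))
for p in([.5704,-.1914,.222],[.5408,-.1961,.222],[.565,-.192,.208],[.6128,-.1846,.222]):print(proj(s,p))
w=get_image('wrist');print(proj(w,e),proj(w,e+[0,0,.02]),w['R'].round(2),(-w['R'].T@w['t']).round(3))
t=get_image('top')
im=np.hstack([cv2.resize(s['frame'][140:210,190:280],(450,350),interpolation=2),cv2.resize(t['frame'][130:200,190:260],(350,350),interpolation=2)])
cv2.imwrite('pics/m3.png',im[:,:,::-1]);print(sense()['finger_gap'],sense()['grasp_force'])
E
```

```text
0 [228.62629322 181.28837397]
0.01 [228.41846032 177.01307355]
0.02 [228.20732548 172.66984948]
0.03 [227.99280939 168.25707008]
[228.30698522 176.18959181]
[244.85123618 175.4267836 ]
[231.57229871 182.12296353]
[204.4665169  177.31188656]
[262.00035189 223.22149026] [262.02716657 237.77208682] [[-0.16  0.99 -0.  ]
 [ 0.94  0.15  0.31]
 [ 0.3   0.05 -0.95]] [ 0.493 -0.204  0.384]
0.0045396229572036316 0.0
```

View pics/m3.png

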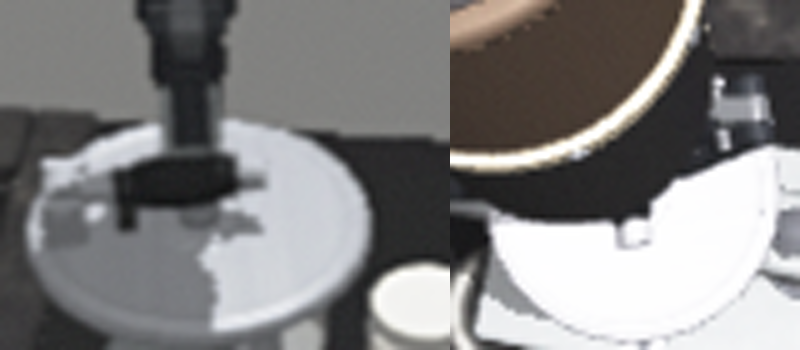

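In the tool's units: -0.03 m is -0.48.

```bash
echo '[{"trans": [0, 0, -0.48]}, {"trans": [0, 0, -0.48]}, {}, {}]' > path.dat && python3 -m pendant path.dat -
python3 - <<'E'
from h import *
import cv2
s=get_image('side');w=get_image('wrist');e=sense()['eef_pos']
a,b=proj(s,e),proj(w,e);print(a,b,sense()['finger_gap'])
print(s['frame'][int(a[1])-25:int(a[1])+16,int(a[0])].mean(1).round().astype(int), 'starts',int(a[1])-25)
ws=w['frame'][180:275,215:310];ss=s['frame'][130:200,195:275]
cv2.imwrite('pics/m4.png',np.hstack([cv2.resize(ws,(400,400),interpolation=2),cv2.resize(ss,(400,400),interpolation=2)])[:,:,::-1])
E
```

```text
t: 4.0
eef_pos: [0.57, -0.1913, 0.2696]
ee_rot: [-0.079, 0.997, 0.0, -0.0]
wrist_force: [-0.4, 0.7, -0.8]
finger_gap: -0.001
grasp_force: 0.0
[227.62666707 155.11356085] [261.93858877 223.12059899] 0.0032763759213161403
[ 39  37  36  39  37  37  38  38  37  33  44  76  95 121 128 125 126 126
 126 127 126 126 126 127 126 126 126 126 127 126 125 125 121 142 199 220
 209 203 203 186 109] starts 130
```

View pics/m4.png

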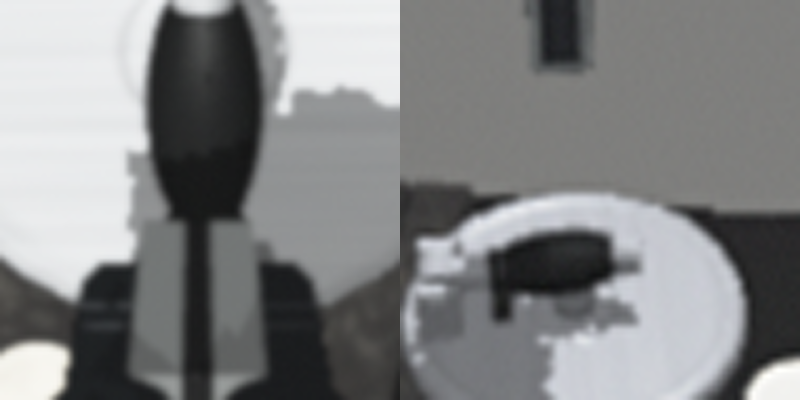

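The fingers are shut in free air. Both views (side tip at row 142 against a projected TCP at 155, and the wrist view) show the real tips about 25 mm short of the reported TCP. At a nominal 0.210 they therefore closed just over the bulb. I will go lower by feel.

In the tool's units: 0.03 m is 0.48, 0.025 m is 0.4.

```bash
echo '[{}, {}, {}, {"trans": [0, 0, 0.48]}, {"trans": [0, 0, 0.4]}, {"trans": [0, 0, 0.08]}, {"trans": [0, 0, 0.08]}, {}]' > path.dat && python3 -m pendant path.dat 0.55
echo '[{"trans": [0, 0, 0.064]}, {"trans": [0, 0, 0.032]}, {}]' > path.dat && python3 -m pendant path.dat; echo '[{"trans": [0, 0, 0.048]}, {}]' > path.dat && python3 -m pendant path.dat;echo '[{"trans": [0, 0, 0.048]}, {}]' > path.dat && python3 -m pendant path.dat
```

```text
t: 5.1
eef_pos: [0.5706, -0.1915, 0.2057]
ee_rot: [-0.079, 0.997, -0.0, 0.0]
wrist_force: [-0.6, 0.5, 0.2]
finger_gap: 0.55
grasp_force: 0.0
t: 5.48
eef_pos: [0.5702, -0.1915, 0.199]
ee_rot: [-0.079, 0.997, 0.0, -0.0]
wrist_force: [-0.2, 0.9, -0.2]
finger_gap: 0.549
grasp_force: 0.0
t: 5.72
eef_pos: [0.5701, -0.1914, 0.1958]
ee_rot: [-0.079, 0.997, 0.0, -0.0]
wrist_force: [0.2, -0.2, -0.2]
finger_gap: 0.549
grasp_force: 0.0
t: 5.98
eef_pos: [0.5701, -0.1914, 0.1928]
ee_rot: [-0.079, 0.997, 0.0, -0.0]
wrist_force: [0.7, 1.2, 0.4]
finger_gap: 0.554
grasp_force: 0.0
```

In the tool's units: 0.003 m is 0.048, 0.002 m is 0.032.

```bash
echo '[{"trans": [0, 0, 0.048]}, {"trans": [0, 0, 0.032]}, {}]' > path.dat && python3 -m pendant path.dat; echo '[{}, {}, {}, {}, {}]' > path.dat && python3 -m pendant path.dat 0
```

```text
t: 6.35
eef_pos: [0.5702, -0.1915, 0.1878]
ee_rot: [-0.079, 0.997, 0.0, -0.0]
wrist_force: [0.9, -0.6, -0.1]
finger_gap: 0.547
grasp_force: 0.0
t: 6.98
eef_pos: [0.57, -0.1905, 0.1879]
ee_rot: [-0.079, 0.997, 0.001, -0.0]
wrist_force: [-1.4, 5.0, 0.3]
finger_gap: 0.218
grasp_force: 58.6
```

Grasped (58.6 N). Tool axes: x = towards the robot (-u), y = along the pin, z = down. I swing the first half of the arc.

In the tool's units: -0.0056 m is -0.0896, -0.0055 m is -0.088.

```bash
echo '[{"trans": [-0.0064, 0, -0.0896]}, {"trans": [-0.0176, 0, -0.088]}, {"trans": [-0.0288, 0, -0.0864]}, {"trans": [-0.04, 0, -0.08]}, {"trans": [-0.0496, 0, -0.0752]}, {"trans": [-0.0592, 0, -0.0672]}, {}]' > path.dat && python3 -m pendant path.dat
python3 - <<'E'
from h import *
import cv2
s=get_image('side');w=get_image('wrist')
print(sense()['wrist_force'])
ws=w['frame'][120:280,180:340];ss=s['frame'][130:200,195:275]
cv2.imwrite('pics/m5.png',np.hstack([cv2.resize(ws,(400,400),interpolation=2),cv2.resize(ss,(400,400),interpolation=2)])[:,:,::-1])
P=np.array([.6128,-.1846,.222]);u=np.array([.987,.158,0])
for a in (0,25,35,45,90):
  print(a,proj(s,P+.073*(np.array([0,0,np.sin(np.radians(a))])-u*np.cos(np.radians(a)))))
E
```

```text
t: 7.85
eef_pos: [0.5826, -0.189, 0.2188]
ee_rot: [-0.079, 0.997, 0.0, -0.0]
wrist_force: [-0.5, 6.5, -4.1]
finger_gap: 0.202
grasp_force: 59.4
[ 0.01972882  6.12103088 -4.18611023]
0 [244.88110431 175.41661037]
25 [240.76856106 161.93670496]
35 [237.01326954 157.05255159]
45 [232.16266297 152.71818751]
90 [201.36555725 143.77746993]
```

View pics/m5.png

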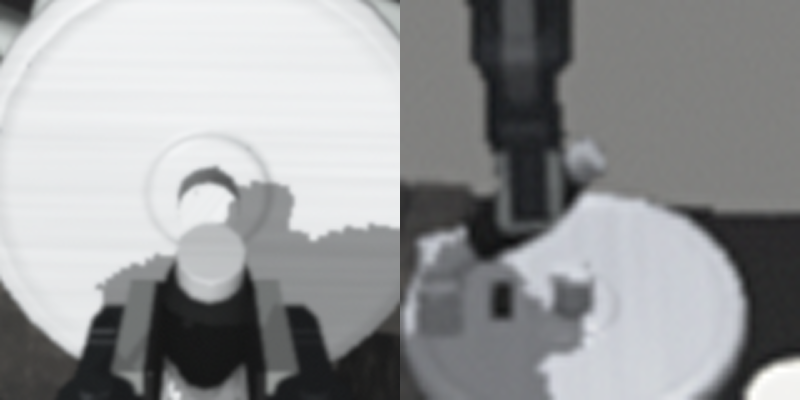

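The grip has risen: its end is at about (232,158) in the side image, which is roughly 39°. I regrasp on the bulb where it is now, then do the second half with a little overshoot.

In the tool's units: 0.003 m is 0.048.

```bash
echo '[{}, {}, {"trans": [0.048, 0, 0.048]}, {}]' > path.dat && python3 -m pendant path.dat 0.45
echo '[{}, {}, {}, {}]' > path.dat && python3 -m pendant path.dat 0
echo '[{"trans": [-0.0928, 0, -0.0928]}, {"trans": [-0.0976, 0, -0.0688]}, {"trans": [-0.1088, 0, -0.0512]}, {"trans": [-0.1152, 0, -0.0304]}, {"trans": [-0.12, 0, -0.0112]}, {}]' > path.dat && python3 -m pendant path.dat
```

```text
t: 8.45
eef_pos: [0.5794, -0.1902, 0.2155]
ee_rot: [-0.079, 0.997, -0.0, -0.0]
wrist_force: [-0.5, 0.5, 0.5]
finger_gap: 0.452
grasp_force: 0.0
t: 8.95
eef_pos: [0.5792, -0.1896, 0.2155]
ee_rot: [-0.079, 0.997, 0.0, -0.001]
wrist_force: [-4.3, 3.4, 2.9]
finger_gap: 0.209
grasp_force: 58.6
t: 9.7
eef_pos: [0.6124, -0.1855, 0.232]
ee_rot: [-0.079, 0.997, -0.001, -0.001]
wrist_force: [-4.0, -0.2, 3.5]
finger_gap: 0.201
grasp_force: 58.7
```

In the tool's units: -0.003 m is -0.048.

```bash
echo '[{"trans": [-0.048, 0, 0]}, {"trans": [-0.048, 0, 0]}, {}]' > path.dat && python3 -m pendant path.dat; echo '[{"trans": [-0.048, 0, 0]}, {}]' > path.dat && python3 -m pendant path.dat
python3 - <<'E'
from h import *
print(sense()['wrist_force'])
s=get_image('side')['frame'].mean(2).astype(int);print(s[132:170:2,188:222:2])
E
```

```text
t: 10.07
eef_pos: [0.6175, -0.1849, 0.2327]
ee_rot: [-0.079, 0.997, -0.001, -0.001]
wrist_force: [-6.9, -0.5, 8.2]
finger_gap: 0.199
grasp_force: 61.4
t: 10.32
eef_pos: [0.6227, -0.184, 0.2335]
ee_rot: [-0.079, 0.997, -0.001, 0.002]
wrist_force: [-2.1, -0.1, 9.6]
finger_gap: 0.185
grasp_force: 57.1
[-2.09664874 -0.14757364  9.64926929]
[[ 67  87  85  79  48  46  39  33  84 127 126 126 126 127 127 126 127]
 [ 52  64  62  58  36  38  32  52 115 126 126 126 127 125 126 126 125]
 [ 40  54  54  52  34  33  29  88 129 126 126 126 126 126 125 126 126]
 [ 36  53  54  53  36  31  30  89 128 126 126 126 127 126 126 126 127]
 [ 32  40  46  46  36  33  30  80 125 124 124 126 126 125 125 126 127]
 [ 32  34  34  34  31  30  30  69 189 186 140 124 126 127 126 127 126]
 [ 31  40  40  41  42  36  29  96 205 211 180 122 126 126 126 126 126]
 [ 31  40  44  40  42  38  31  62 138 145 102 120 127 125 125 126 127]
 [ 26  38  32  34  33  35  37  69  95  94  81 124 126 126 126 127 126]
 [118  98  44  36  40  36  78  87  63  64  42 118 127 127 126 127 126]
 [127 106  50  34  36  35  77  93  28  27  22  83 129 127 126 126 126]
 [127  98  56  35  37  32  72  94  32  24  24  85 129 126 126 126 126]
 [125  94  64  32  37  34  67  98  38  28  22  85 128 128 126 126 126]
 [127 120  75  34  38  33  60  95  42  25  19  84 128 127 127 127 126]
 [123 118  80  33  39  34  50 101  46  25  23  84 128 126 126 126 126]
 [ 64  73  89  62  66  72  74  92  37  23  36 118 130 129 127 127 126]
 [ 62  64  72  74  68  64  49  37  23  23  32  73  72  67  69 113 143]
 [ 63  65  64  57  47  54  25  22  25  24  35  46  76 158 204 232 226]
 [ 65  68  66  55  59  62  31  28  24  24  97 185 223 224 219 209 204]]
```

In the tool's units: 0.01 m is 0.16, 0.0025 m is 0.04.

```bash
echo '[{}, {}, {"trans": [0.16, 0, 0.04]}, {}]' > path.dat && python3 -m pendant path.dat 0.5
python3 - <<'E'
from h import *
import cv2
s=get_image('side');w=get_image('wrist')
P=np.array([.6128,-.1846,.222])
for k in(.024,.043,.073):print(proj(s,P+[0,0,k]),proj(w,P+[0,0,k]))
ws=w['frame'][120:280,180:340];ss=s['frame'][130:200,175:255]
cv2.imwrite('pics/m6.png',np.hstack([cv2.resize(ws,(400,400),interpolation=2),cv2.resize(ss,(400,350),interpolation=2)] if 0 else [cv2.resize(ws,(350,350),interpolation=2),cv2.resize(ss,(400,350),interpolation=2)])[:,:,::-1])
E
```

```text
t: 10.88
eef_pos: [0.6108, -0.1849, 0.2286]
ee_rot: [-0.079, 0.997, 0.0, -0.0]
wrist_force: [1.1, -0.4, -0.2]
finger_gap: 0.501
grasp_force: 0.0
[203.48735694 166.723049  ] [262.12922703 237.97364075]
[202.68485704 158.0446497 ] [262.17322732 254.84602484]
[201.36555725 143.77746993] [262.2683351  291.31612756]
```

View pics/m6.png

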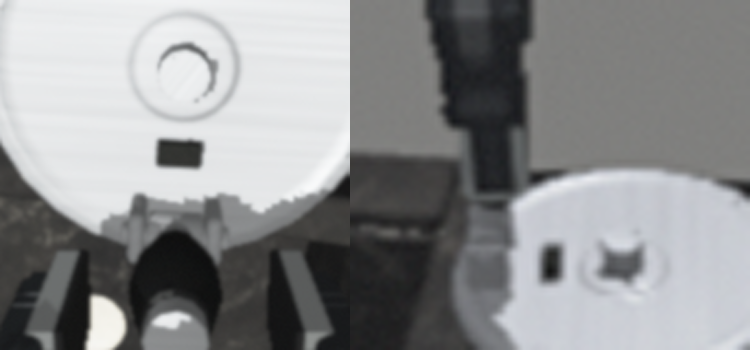

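The wrist view shows the grip nearly upright but roughly 8° short (end at about (260,271), predicted 291). I regrasp and pull the rest.

```bash
echo '[{"trans": [0.048, 0, -0.032]}, {}, {}, {}, {}]' > path.dat && python3 -m pendant path.dat 0
echo '[{"trans": [-0.064, 0, 0]}, {"trans": [-0.064, 0, 0]}, {"trans": [-0.032, 0, 0]}, {}]' > path.dat && python3 -m pendant path.dat
python3 - <<'E'
from h import *
print(sense()['wrist_force'],sense()['eef_pos'])
E
```

```text
t: 11.6
eef_pos: [0.6088, -0.1855, 0.2315]
ee_rot: [-0.079, 0.997, -0.0, 0.0]
wrist_force: [-2.3, -1.3, 5.9]
finger_gap: 0.209
grasp_force: 58.7
t: 12.1
eef_pos: [0.6157, -0.1847, 0.2318]
ee_rot: [-0.079, 0.997, -0.0, -0.003]
wrist_force: [-12.6, -0.8, 12.2]
finger_gap: 0.21
grasp_force: 59.3
[-12.5732661   -0.83376172  12.176586  ] [ 0.61565299 -0.18466672  0.2317829 ]
```

```bash
cat >> h.py <<'E'
def wheel():
    s=sense();u=np.array([.987,.158]);n=np.array([-.158,.987]);d=s['eef_pos'][:2]-[.5654,-.1922]
    a,b=d@u,d@n;ph=np.arctan2(-b,a);t=-np.sin(ph)*u-np.cos(ph)*n;F=s['wrist_force']
    print('phi %.1f r %.1f mm resist %.1f radial %.1f Fz %.1f'%(np.degrees(ph)%360,1e3*np.hypot(a,b),-F[:2]@t,F[:2]@(d/np.hypot(a,b)),F[2]),'q',s['q'].round(2),'t',round(s['t'],2),'gap',round(s['finger_gap'],3))
E
echo '[{}, {}, {"trans": [0.096, 0, 0]}, {}]' > path.dat && python3 -m pendant path.dat 0.5
python3 -c "
from h import *
todo([.6128,-.1846,.2315],(-.158,.987,0))"
echo '[{}, {}, {}, {}]' > path.dat && python3 -m pendant path.dat 0
python3 -c "
from h import *
wheel()"
```

```text
t: 12.6
eef_pos: [0.6125, -0.1846, 0.2308]
ee_rot: [-0.079, 0.997, 0.0, 0.0]
wrist_force: [-0.2, 0.5, 0.8]
finger_gap: 0.496
grasp_force: 0.0
shift [-0.0003 -0.0001 -0.0007] rot [0.0002 0.     0.0001] q [ 0.01  0.28 -0.03 -0.   -1.26 -1.42] F [-0.2  0.5  0.8]
t: 13.1
eef_pos: [0.6129, -0.1848, 0.2313]
ee_rot: [-0.079, 0.997, -0.0, 0.0]
wrist_force: [-0.6, -1.0, 3.6]
finger_gap: 0.208
grasp_force: 58.6
phi 0.3 r 48.1 mm resist -0.9 radial -0.7 Fz 3.6 q [ 0.01  0.28 -0.03  0.   -1.26 -1.42] t 13.1 gap 0.208
```

Well centred. Winding the first half turn, which is certain to be free: first 100°, then the rest.

```bash
echo '[{"trans": [0.0464, -0.2624, 0]}, {"trans": [0.1328, -0.232, 0]}, {"trans": [0.2048, -0.1712, 0]}, {"trans": [0.2512, -0.0912, 0]}, {"trans": [0.2656, 0, 0]}]' > path.dat && python3 -m pendant path.dat
python3 -c "
from h import *
wheel()"
```

```text
t: 13.72
eef_pos: [0.5652, -0.2395, 0.2312]
ee_rot: [-0.079, 0.997, 0.001, 0.001]
wrist_force: [2.8, 11.1, 6.1]
finger_gap: 0.213
grasp_force: 59.3
phi 99.3 r 47.3 mm resist 2.7 radial -11.1 Fz 6.1 q [-0.08  0.24 -0.08 -0.   -1.24 -1.33] t 13.72 gap 0.213
```

```bash
echo '[{"trans": [0.2512, 0.0912, 0]}, {"trans": [0.2048, 0.1712, 0]}, {"trans": [0.1328, 0.232, 0]}, {"trans": [0.0464, 0.2624, 0]}]' > path.dat && python3 -m pendant path.dat
python3 -c "
from h import *
wheel()"
echo '[{"trans": [-0.0464, 0.2624, 0]}, {}]' > path.dat && python3 -m pendant path.dat
python3 -c "
from h import *
wheel()"
```

```text
t: 14.22
eef_pos: [0.5177, -0.1997, 0.2313]
ee_rot: [-0.079, 0.997, -0.0, 0.0]
wrist_force: [5.3, -1.3, 0.9]
finger_gap: 0.211
grasp_force: 59.0
phi 180.2 r 48.3 mm resist 2.1 radial -5.1 Fz 0.9 q [-0.01  0.14 -0.21  0.   -1.22 -1.4 ] t 14.22 gap 0.211
t: 14.48
eef_pos: [0.5182, -0.1813, 0.2312]
ee_rot: [-0.08, 0.997, 0.0, -0.0]
wrist_force: [-1.2, 3.1, 6.3]
finger_gap: 0.209
grasp_force: 59.6
phi 202.0 r 48.5 mm resist -2.7 radial 1.8 Fz 6.3 q [ 0.02  0.13 -0.22 -0.   -1.22 -1.43] t 14.47 gap 0.209
```

```bash
W(){ python3 -c "
from h import *
wheel()"; }
echo '[{"trans": [-0.1328, 0.232, 0]}, {"trans": [-0.2048, 0.1712, 0]}]' > path.dat && python3 -m pendant path.dat >/dev/null;W
echo '[{"trans": [-0.2512, 0.0912, 0]}]' > path.dat && python3 -m pendant path.dat >/dev/null;W
echo '[{"trans": [-0.2656, 0, 0]}]' > path.dat && python3 -m pendant path.dat>/dev/null;W
```

```text
phi 239.5 r 49.1 mm resist 2.8 radial -2.0 Fz 5.6 q [ 0.07  0.15 -0.21  0.   -1.22 -1.48] t 14.72 gap 0.216
phi 259.5 r 49.2 mm resist 2.2 radial -2.2 Fz 6.0 q [ 0.08  0.17 -0.18 -0.   -1.23 -1.5 ] t 14.85 gap 0.21
phi 279.5 r 49.3 mm resist 2.4 radial -3.0 Fz 6.5 q [ 0.09  0.19 -0.15 -0.   -1.23 -1.5 ] t 14.97 gap 0.213
```

Still free at 280°. Continuing with 20° rows and a reading at each.

The rows are not in the units I measure in: shifts go in shares of 62.5 mm and turns go in units of 0.25 rad. I convert before sending: -0.0157 m is -0.2512, -0.0057 m is -0.0912.

```bash
W(){ python3 -c "
from h import *
wheel()"; }
echo '[{"trans": [-0.2512, -0.0912, 0]}]' > path.dat && python3 -m pendant path.dat >/dev/null;W
echo '[{"trans": [-0.2048, -0.1712, 0]}]' > path.dat && python3 -m pendant path.dat >/dev/null;W
echo '[{"trans": [-0.1328, -0.232, 0]}]' > path.dat && python3 -m pendant path.dat>/dev/null;W
```

```text
phi 299.4 r 49.2 mm resist 3.0 radial -3.0 Fz 6.7 q [ 0.08  0.22 -0.11 -0.   -1.24 -1.49] t 15.1 gap 0.211
phi 319.3 r 49.0 mm resist 2.5 radial -2.8 Fz 8.4 q [ 0.06  0.25 -0.08 -0.   -1.25 -1.47] t 15.22 gap 0.208
phi 339.3 r 48.7 mm resist 3.3 radial -3.5 Fz 8.5 q [ 0.04  0.27 -0.05 -0.   -1.26 -1.45] t 15.35 gap 0.21
```

```bash
W(){ python3 -c "
from h import *
wheel()"; }
echo '[{"trans": [-0.0464, -0.2624, 0]}]' > path.dat && python3 -m pendant path.dat >/dev/null;W
echo '[{"trans": [0.0464, -0.2624, 0]}]' > path.dat && python3 -m pendant path.dat >/dev/null;W
```

```text
phi 359.1 r 48.3 mm resist 2.2 radial -5.3 Fz 9.5 q [ 0.01  0.29 -0.02 -0.   -1.26 -1.42] t 15.47 gap 0.211
phi 19.2 r 47.8 mm resist 2.7 radial -6.7 Fz 10.4 q [-0.01  0.29 -0.01 -0.   -1.27 -1.4 ] t 15.6 gap 0.212
```

```bash
W(){ python3 -c "
from h import *
wheel()"; }
echo '[{"trans": [0.1328, -0.232, 0]}]' > path.dat && python3 -m pendant path.dat >/dev/null;W
echo '[{"trans": [0.2048, -0.1712, 0]}]' > path.dat && python3 -m pendant path.dat >/dev/null;W
```

```text
phi 39.3 r 47.5 mm resist 2.8 radial -7.2 Fz 10.6 q [-0.04  0.29 -0.01 -0.   -1.27 -1.37] t 15.72 gap 0.211
phi 59.3 r 47.2 mm resist 2.5 radial -8.8 Fz 10.8 q [-0.06  0.28 -0.03 -0.   -1.26 -1.35] t 15.85 gap 0.211
```

```bash
W(){ python3 -c "
from h import *
wheel()"; }
echo '[{"trans": [0.2512, -0.0912, 0]}]' > path.dat && python3 -m pendant path.dat >/dev/null;W
echo '[{"trans": [0.2656, 0, 0]}]' > path.dat && python3 -m pendant path.dat >/dev/null;W
```

```text
phi 79.3 r 47.1 mm resist 3.4 radial -8.4 Fz 9.2 q [-0.08  0.26 -0.05 -0.   -1.25 -1.33] t 15.97 gap 0.212
phi 99.3 r 47.0 mm resist 2.8 radial -7.1 Fz 7.7 q [-0.08  0.24 -0.08 -0.   -1.24 -1.33] t 16.1 gap 0.212
```

```bash
W(){ python3 -c "
from h import *
wheel()"; }
echo '[{"trans": [0.2512, 0.0912, 0]}]' > path.dat && python3 -m pendant path.dat >/dev/null;W
echo '[{"trans": [0.2048, 0.1712, 0]}]' > path.dat && python3 -m pendant path.dat >/dev/null;W
```

```text
phi 119.6 r 47.1 mm resist 2.4 radial -6.6 Fz 6.5 q [-0.08  0.21 -0.12 -0.   -1.24 -1.33] t 16.23 gap 0.21
phi 139.5 r 47.4 mm resist 5.4 radial -5.1 Fz 3.4 q [-0.07  0.19 -0.16  0.   -1.23 -1.35] t 16.35 gap 0.214
```

Resistance rose to 5.4 N at 140°, so the pad touched at about 125° (second turn). Going on in 10° steps to about 170°.

```bash
W(){ python3 -c "
from h import *
wheel()"; }
echo '[{"trans": [0.0768, 0.1104, 0]}]' > path.dat && python3 -m pendant path.dat >/dev/null;W
echo '[{"trans": [0.056, 0.1216, 0]}]' > path.dat && python3 -m pendant path.dat >/dev/null;W
```

```text
phi 150.0 r 47.4 mm resist 7.0 radial -1.6 Fz 1.7 q [-0.06  0.17 -0.17  0.   -1.22 -1.36] t 16.48 gap 0.213
phi 159.3 r 47.6 mm resist 8.2 radial -1.9 Fz 0.7 q [-0.04  0.16 -0.19  0.   -1.22 -1.37] t 16.6 gap 0.21
```

```bash
W(){ python3 -c "
from h import *
wheel()"; }
echo '[{"trans": [0.0352, 0.1296, 0]}]' > path.dat && python3 -m pendant path.dat >/dev/null;W
echo '[{"trans": [0.0048, 0.0336, 0]}, {}, {}, {}]' > path.dat && python3 -m pendant path.dat >/dev/null;W
```

```text
phi 168.9 r 47.8 mm resist 9.9 radial -1.2 Fz 1.7 q [-0.03  0.15 -0.2   0.   -1.22 -1.38] t 16.73 gap 0.21
phi 172.9 r 47.9 mm resist 0.3 radial -0.2 Fz 6.8 q [-0.03  0.15 -0.2   0.   -1.22 -1.39] t 17.23 gap 0.206
```

About 10.7 N at the grip by extrapolation, so hand-tight. Now I release, align the tool with the hinge pin (turn −0.124), re-pinch and fold half-way.

In the tool's units: -0.124 rad is -0.496.

```bash
echo '[{}, {}, {"rotvec": [0, 0, -0.496]}, {}]' > path.dat && python3 -m pendant path.dat 0.5
echo '[{}, {}, {}, {}]' > path.dat && python3 -m pendant path.dat 0
echo '[{"trans": [-0.12, 0, 0.0112]}, {"trans": [-0.1152, 0, 0.0304]}, {"trans": [-0.1088, 0, 0.0512]}, {"trans": [-0.0976, 0, 0.0688]}, {"trans": [-0.0848, 0, 0.0848]}, {}]' > path.dat && python3 -m pendant path.dat
python3 -c "
from h import *
print(sense()['wrist_force'])"
```

```text
t: 17.73
eef_pos: [0.5187, -0.2057, 0.2302]
ee_rot: [-0.141, 0.99, 0.0, -0.001]
wrist_force: [-0.0, -0.3, -1.0]
finger_gap: 0.5
grasp_force: 0.0
t: 18.23
eef_pos: [0.5192, -0.206, 0.231]
ee_rot: [-0.141, 0.99, -0.0, -0.0]
wrist_force: [-0.0, -1.0, 1.6]
finger_gap: 0.211
grasp_force: 58.6
t: 18.98
eef_pos: [0.5534, -0.1958, 0.217]
ee_rot: [-0.141, 0.99, -0.0, 0.002]
wrist_force: [0.9, 5.2, 9.7]
finger_gap: 0.21
grasp_force: 64.8
[0.94871186 5.23610863 9.74906658]
```

```bash
echo '[{}, {}, {"trans": [0, 0, -0.48]}, {"trans": [0, 0, -0.48]}, {}]' > path.dat && python3 -m pendant path.dat 0.5
echo '[{"trans": [-0.304, 0, 0]}, {}, {}, {}]' > path.dat && python3 -m pendant path.dat 0
echo '[{"trans": [0, 0, 0.24]}, {"trans": [0, 0, 0.16]}, {"trans": [0, 0, 0.16]}, {}]' > path.dat && python3 -m pendant path.dat
echo '[{"trans": [0, 0, 0.16]}, {"trans": [0, 0, 0.112]}, {"trans": [0, 0, 0.08]}]' > path.dat && python3 -m pendant path.dat
```

```text
t: 19.6
eef_pos: [0.5521, -0.1971, 0.2778]
ee_rot: [-0.141, 0.99, -0.001, 0.002]
wrist_force: [-0.8, -0.6, -0.9]
finger_gap: 0.5
grasp_force: 0.0
t: 20.1
eef_pos: [0.569, -0.1914, 0.2751]
ee_rot: [-0.141, 0.99, 0.0, -0.0]
wrist_force: [-0.4, -0.4, -0.9]
finger_gap: -0.002
grasp_force: 0.0
t: 20.6
eef_pos: [0.5688, -0.1913, 0.2396]
ee_rot: [-0.141, 0.99, 0.0, -0.001]
wrist_force: [0.1, 0.2, 0.9]
finger_gap: 0.002
grasp_force: 0.1
t: 20.98
eef_pos: [0.569, -0.1914, 0.2178]
ee_rot: [-0.141, 0.99, 0.0, -0.0]
wrist_force: [0.4, 0.4, 0.2]
finger_gap: 0.005
grasp_force: 0.5
```

```bash
for i in 1; do echo '[{"trans": [0, 0, 0.064]}, {"trans": [0, 0, 0.048]}, {}]' > path.dat && python3 -m pendant path.dat|sed -n '2p;4p'; done; echo '[{"trans": [0, 0, 0.048]}, {}]' > path.dat && python3 -m pendant path.dat|sed -n '2p;4p'; python3 - <<'E'
from h import *
s=get_image('side');i=s['frame'].mean(2).astype(int)
P=np.array([.5193,-.2056,.222]);v=np.array([-.96,-.279,0])
for k in(0,.043,.073):print(proj(s,P-k*v))
print(i[160:194:2,195:262:3])
E
```

```text
eef_pos: [0.5689, -0.1914, 0.2112]
wrist_force: [0.3, -0.3, 1.2]
eef_pos: [0.569, -0.1914, 0.2083]
wrist_force: [0.5, 0.6, -0.4]
[257.08605058 172.81092021]
[233.84645532 175.71535598]
[217.40197776 177.77055223]
[[128 130 129 130 130 128 129 129 130  86  69  38  35  95 129 129 129 128
  129 129 129 130 128]
 [ 70  80  81  88  90 130 132 132 130  90  67  36  34  94 127 128 128 128
  129 129 129 129 129]
 [ 52  61  62  60  58  74  71  71 140 121  77  36  34 106 191 149 132 125
  130 129 127 129 129]
 [ 49  58  61  60  54  48 118 213 238 184  77  37  38 101 222 216 203 196
   98 123 130 119 125]
 [ 52  65  67  60  60 204 235 225 218 201  86  34  31  89 158 201 211 213
  172 192 212  81  41]
 [ 57  63  66  90 193 229 217 208 207 112  96  66  84  73  43  54 105 171
  191 187 206 143  40]
 [ 65  63  67 192 219 217 218 133 124  35  60  50  41  35  39  36  49 145
  201 192 188 148  35]
 [ 70  57 154 219 205 208 154 108 121  47  31  31  28  30  33  31  36  87
  118 131 140 196  97]
 [ 69  90 212 213 134 124 125  98 103  38  27  28  27  24  26  26  29 116
  128 125 167 138  89]
 [ 77 167 213 213 144 124 124 112 107  60  27  22  20  21  45  88  28 197
  151 105  99  94 153]
 [ 76 200 211 212 193 123 125 126 124 122 108  58  53 111 149 179  28 158
  151 111  97  94 179]
 [ 80 207 210 211 214 170 124 125 122 121  97  63  63 112 116 123  39  90
  118 109  95  93 182]
 [128 206 210 212 159 122 125 123 124 122 110  70  70 121 115 122 113 143
  197 128 117 145 203]
 [129 203 210 212 135 123 124 123 125 121 122 117 117 121 113 141 189 207
  206 137 135 187 200]
 [124 202 199 141 120 123 124 123 124 121 125 127 139 184 186 208 208 206
  207 210 205 202 196]
 [ 89 138 118 123 122 123 122 123 122 120 122 122 172 209 206 203 206 207
  205 208 206 203 179]
 [ 67 123 121 123 122 122 121 122 122 122 120 119 167 208 205 203 206 206
  203 208 202 207 137]]
```

Almost flat; the grip end is at about row 174, where flat would be 178. Pressing on until the stop is felt.

In the tool's units: 0.002 m is 0.032.

```bash
echo '[{"trans": [0, 0, 0.032]}, {}]' > path.dat && python3 -m pendant path.dat|sed -n '2p;4p';echo '[{"trans": [0, 0, 0.032]}, {}]' > path.dat && python3 -m pendant path.dat|sed -n '2p;4p'; echo '[{"trans": [0, 0, 0.032]}, {}]' > path.dat && python3 -m pendant path.dat|sed -n '2p;4p'
```

```text
eef_pos: [0.5692, -0.1914, 0.2064]
wrist_force: [0.2, 0.6, -0.1]
eef_pos: [0.5691, -0.1914, 0.2043]
wrist_force: [0.4, 0.2, 0.1]
eef_pos: [0.5693, -0.1915, 0.2027]
wrist_force: [0.9, 1.1, 2.3]
```

In the tool's units: 0.002 m is 0.032.

```bash
echo '[{"trans": [0, 0, 0.032]}, {}]' > path.dat && python3 -m pendant path.dat|sed -n '2p;4p';echo '[{"trans": [0, 0, 0.032]}, {}]' > path.dat && python3 -m pendant path.dat|sed -n '2p;4p'; echo '[{"trans": [0, 0, 0.016]}, {}]' > path.dat && python3 -m pendant path.dat|sed -n '2p;4p'
```

```text
eef_pos: [0.5697, -0.192, 0.202]
wrist_force: [-0.6, 0.2, 9.2]
eef_pos: [0.5701, -0.1926, 0.2014]
wrist_force: [-2.7, -1.1, 15.5]
eef_pos: [0.5703, -0.1928, 0.2012]
wrist_force: [-3.4, -0.2, 17.8]
```

Hard stop felt (17.8 N at a steady height). Withdrawing straight up and checking.

```bash
echo '[{"trans": [0, 0, -0.16]}, {"trans": [0, 0, -0.48]}, {"trans": [0, 0, -0.8]}, {"trans": [0, 0, -0.8]}, {}]' > path.dat && python3 -m pendant path.dat
python3 - <<'E'
from h import *
s=get_image('side');i=s['frame'].mean(2).astype(int)
print(i[162:194:2,195:262:3])
E
```

```text
t: 23.78
eef_pos: [0.5706, -0.1918, 0.3418]
ee_rot: [-0.141, 0.99, -0.001, 0.003]
wrist_force: [0.5, 0.0, -0.3]
finger_gap: -0.001
grasp_force: 0.0
[[ 67  75  78  83  85 126 127 124 122 121 120 120 119 120 121 122 124 123
  124 124 123 123 123]
 [ 50  56  60  57  56  71  67  67 133 156 195 201 204 195 182 144 128 119
  124 123 123 123 124]
 [ 48  57  60  59  52  45 113 203 232 225 216 211 208 207 208 206 196 188
   93 119 125 115 120]
 [ 50  61  63  60  58 196 230 219 210 206 203 204 204 204 206 204 202 202
  166 186 203  78  39]
 [ 54  60  63  84 186 224 210 203 204 207 209 199 165 143 133 166 185 200
  160 170 200 116  38]
 [ 62  59  65 184 213 209 206 204 207 200 125  67  44  42  38  42  41 205
  228 201 180 141  34]
 [ 65  57 148 210 203 207 208 204 196  72  36  38  41  40  41  37  44 128
  141 134 135 187  94]
 [ 68  86 204 205 202 204 204 197 210  35  37  34  35  34  31  31  33  77
   95 120 160 131  86]
 [ 74 161 204 204 202 204 204 143 163  43  32  30  31  30  25  25  24 162
  144 101  94  91 146]
 [ 73 193 202 204 201 203 206 117  98  36  26  25  26  25  38  94  31 151
  145 105  94  91 172]
 [ 78 198 202 202 202 201 204 165 183  98  56  36  41  90 107 120  37  85
  113 104  91  90 175]
 [121 201 205 206 203 201 202 197 147 116 108  66  66 117 111 115 116 155
  189 122 113 139 195]
 [120 147 173 143 186 202 183 114 116 115 118 109 119 119 117 156 192 198
  198 132 129 179 192]
 [ 85 115 117 117 161 202 200 112 136 132 129 179 187 182 190 198 197 197
  198 200 198 194 188]
 [ 79 119 115 119 116 175 201 188 204 198 194 196 205 199 197 196 198 198
  196 199 198 195 173]
 [ 65 119 115 118 117 137 200 200 198 196 196 196 194 198 197 196 199 198
  194 199 194 198 131]]
```

The grip end is now at row ~179 (178 predicted for flat), the lugs have not moved and the robot is clear.

```bash
python3 -c "
from station import hand_in
print(hand_in())"
```

```text
the job is handed in; nothing more can be done
None
```

The job is handed in at about 24 s: the grip was swung out to its stop, the wheel wound clockwise to about 10.7 N at the grip (estimated from the force trend, roughly 45 N of press load), and the grip folded flat again, with the arm clear; no verdict came back, and I did not separately check that the bystanders stayed put.

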